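# Refill the spring-lift memo dispenser

### The arm

A 6-joint arm with a two-finger parallel gripper is mounted at the origin on the work surface. World frame = base frame: x ahead of the robot, y to its left, z up, the work surface at z = 0. Lengths are in m, angles in rad, forces in N, time in s.
With the tool pointing down it reaches from about 0.375 to 0.9 m from the base axis. Payload 3.1 kg.
Tool frame: the origin (TCP) lies midway between the tips of the shut fingers; the grasp point (between the pads) lies grip_point_offset behind it (grip_point_offset is the distance from the TCP to the grasp point, in m); y points along the fingers, z is the direction in which the jaws open and shut, and the axes are right-handed (so a half turn about y gives the same grasp; the last joint's range is limited). The gripper opens to 87 mm and grips with 3 to 60 N. Pads are 19 mm wide; open, the fingers measure 117 mm over their backs; the gripper's body (75 mm by 190 mm) begins 51 mm behind the grasp point.
Start: joints at [0.931, 0.527, 1.433, -0, 1.181, -0.178], TCP at [0.278, 0.56, 0.223] pointing down, gripper open.
Joint ranges: [-3.08, 3.08], [-0.75, 2.2], [0.22, 2.44], [-1.43, 4.57], [0, 2.65], [-2.85, 2.85]. Speed limits (rad/s): [2.79, 2.79, 3.14, 3.14, 3.14, 3.14].

### API

Orientations are given as a unit quaternion [x, y, z, w].
In Python, from rig import * gives the robot as it stands.
- The arm moves only by the tool jog_arm, never from a script. Its argument "increments" is a list that holds one entry, the list of rows, each a list of 7 numbers: the turn, a rotation vector about the world's x, y, z in degrees, then the shift along the world's x, y, z in m, then the closure, from -1 (fully open) to 1 (shut), so that 0 is half open. In form: [[[rx, ry, rz, x, y, z, jaw], ...]]. A call has 1 to 8 rows; each row is the pose to reach, as a shift and turn from the pose measured when the call began; what a row does not reach only later rows make up. A row lasts 1/10 s, in which the tool goes at most 50 mm and 8.59 degrees, less where a joint would pass 70% of its speed; a pose out of reach is approached as far as the arm can. A call with a gripper value outside its range is refused whole. The fingers move at their own pace and stop on an object; "squeeze" is the grip in N (left out, the last holds). Time passes only in rows, so rows that repeat a pose let the fingers close. It gives the time, the measured TCP pose, the force and the opening at its end, in the units of the state.
- get_obs(): the state, without advancing time (a new reading comes with each control period).
- camera(name): name is "scene" or "top"; returns the picture (400x640x3 uint8, red, green, blue); there is no depth.
- camera_info(name): a dict with "K" (3x3 intrinsics, pixels), "k1" (the pictures are not rectified: a ray, as slopes to the right and down, at radius r is drawn at 1 + k1 r^2 times it, then the intrinsics apply), "R" (3x3) and "t" (3): a world point X has camera coordinates R X + t. Camera axes: x right, y down, z forward; pixel columns grow to the right and rows downward; lengths in m; the calibration is good to about 2 mm. A picture is of the moment at which its call begins. camera_info takes no time and is no camera call.
- hand_in(): hands the job in, once; it reports no verdict.
The state is a dict: "time": time; "q": joint angles; "joint_velocities": joint speeds; "joint_torque": joint torques, N m; "position": TCP position; "tool_rot": TCP orientation; "ft_force": force on the tool from outside, world axes, zero at the start; "moment": the same for the moment, N m; "grip_width": finger opening in m.
Only numpy, scipy, OpenCV 4.12 (cv2) and the standard library are available. Lean on these libraries where they do the work, as an engineer would, in place of code of your own. Each camera call takes 0.05 s, during which the arm holds its last target.

### The job

Refill the empty note-paper dispenser: load the thick block first and the thin block on top of it, each lying flat with its card back down, and push the pile down against the spring until both blocks are held below the two spring catches. Leave the mug, the stapler and the board eraser where they are.

Things in the scene. Friction and masses are not known exactly. Their poses are not given: they have to be found in the camera images.
- dispenser: Grey dispenser, fixed to the desk. Origin: centre of its underside; x along its length, y across, z up. Base plate 164 x 98 x 10 mm. Four L-shaped corner posts form an upright shaft 116 (x) by 66 (y) mm, 3 mm play a side for a block; low walls (60 mm high) at its x ends; both long sides open for fingers, 90 mm clear between posts.
- mouth (a point): Centre of the shaft's open top, 151 mm above the desk, axes as the dispenser's. From here lips slope inward and lead a block in (mouth about 126 x 76 mm); the posts are straight below 138 mm.
- catch_level (a point): Point on the shaft's axis level with the flat undersides of the two catches, 100 mm above the desk. A block pushed down drives both catches outward; they snap in over it once its top is below this level, and the spring then holds the pile up against them. The pile may be pushed 8 mm lower. A second block put in rests on the catch ramps until it is pushed too.
- platform (a joint): Steel spring platform 92 x 58 mm in the shaft, m downward: 0 when empty (upper face 120 mm above the desk; one block's weight does not sink it), stop at 0.096. Spring 6 N at the top, rising 80 N/m; pushing a block past the catches takes about 8 to 12 N. Reads about 0.062 with the thick block alone caught, 0.088 with both.
- catch_far (a joint): Steel spring catch, 18 mm wide, in the middle of the dispenser's +x end; m outward, 0 when sprung in, stop at 0.012. Its nose reaches 7.5 mm into the shaft: flat underside 100 mm above the desk, steep ramp above it up to 117 mm.
- catch_near (a joint): The like catch at the dispenser's -x end, m outward (toward -x).
- thick_block_center (a point): Centre of the thick memo block: stiff glued block of white paper on a brown card back, 110 (its x) x 60 (its y) x 42 mm high (its z), about 220 g; stands on the desk, card back down.
- thin_block_center (a point): Centre of the thin memo block: the same, 110 (its x) x 60 (its y) x 26 mm high (its z), about 140 g; stands on the desk, card back down.
- mug: White mug, bystander, 80 mm wide, 95 mm high; origin at the centre of its underside, handle toward its +y.
- stapler: Black stapler, bystander, 150 (its x) x 40 x 55 mm high; origin at the centre of its underside.
- eraser: Wood and felt whiteboard eraser, bystander, 150 (its x) x 55 x 44 mm high; origin at the centre of its underside.

How it is judged:
By the outcome, as a careful person would: the job done as asked, in the order asked, and still so for the second after the job is handed in, with the robot touching nothing.
It also fails if it takes over 72 s, if anything falls off the work surface, if the arm or the gripper's body presses on something with over 40 N, if the wrist force passes 120 N, or if a joint passes its speed limit or range.

## Working session

There is one attempt and no reset: what is moved stays moved. The work goes in short steps, Python scripts to look and compute and a tool call to move; the robot and the scene stay as the last step left them, time stands still between calls to the robot, and variables do not carry over. Pictures are saved under pics/ and viewed, and the job is handed in when it is done.

Besides the shell and the picture viewer there is one more tool, called after "Request:" in YAML: its name, and indented under it one key for each argument. jog_arm: Moves the arm, as the interface text tells. Its arguments: {"type":"object","properties":{"increments":{"type":"array","items":{"type":"array","items":{"type":"array","items":{"type":"number"}}}},"squeeze":{"type":"number"}},"required":["increments"]}

```bash
ls; mkdir -p pics; python3 - <<'E'
from rig import *
import cv2
o=get_obs(); print(o)
for n in("scene","top"):
    print(n,camera_info(n)); cv2.imwrite(f"pics/{n}0.png",camera(n)[:,:,::-1])
E
```

```text
pics
{'time': 0.0, 'q': array([ 9.31519149e-01,  5.28505202e-01,  1.43388894e+00, -1.51174726e-05,
        1.18140724e+00, -1.78508400e-01]), 'joint_velocities': array([ 0.00037765,  0.00038664, -0.00066605,  0.00056361, -0.00072931,
        0.00032111]), 'joint_torque': array([-1.63237291e-04, -4.40046072e+01, -1.76591295e+01,  6.31880388e-02,
        5.83111192e-02, -1.55341304e-04]), 'position': array([0.27743613, 0.5592308 , 0.22155191]), 'tool_rot': array([ 0.68914263, -0.16177296,  0.16116106, -0.68770565]), 'ft_force': array([-0.09523059, -0.27365899, -0.64775405]), 'moment': array([ 0.04431386, -0.03157403, -0.00650729]), 'grip_width': 0.0869956531942018}
scene {'K': array([[447.113283  ,   0.        , 316.49218378],
       [  0.        , 447.113283  , 198.56211872],
       [  0.        ,   0.        ,   1.        ]]), 'k1': -0.1233713151086734, 'R': array([[-0.02550432,  0.99960562, -0.0117531 ],
       [ 0.72954535,  0.01057336, -0.6838507 ],
       [-0.68345673, -0.02601557, -0.7295273 ]]), 't': array([ 0.02066441, -0.39782149,  1.65627321])}
top {'K': array([[361.04455035,   0.        , 323.25438614],
       [  0.        , 361.04455035, 197.14076993],
       [  0.        ,   0.        ,   1.        ]]), 'k1': -0.0028999860129382397, 'R': array([[ 0.02513501, -0.99935886,  0.02549724],
       [-0.98934935, -0.02852502, -0.14273818],
       [ 0.14337397, -0.02163796, -0.98943201]]), 't': array([-0.02343472,  0.65964941,  0.97363799])}
```

View pics/scene0.png

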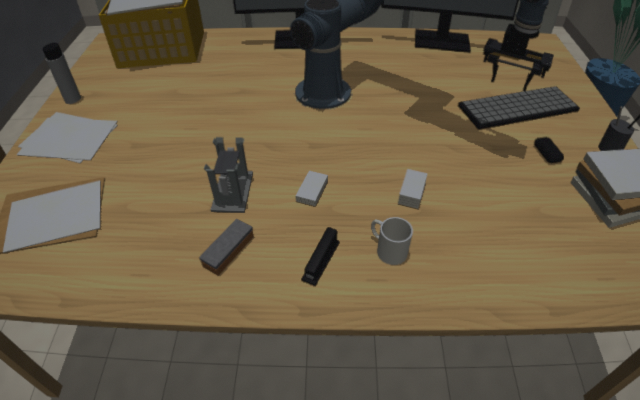

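View pics/top0.png

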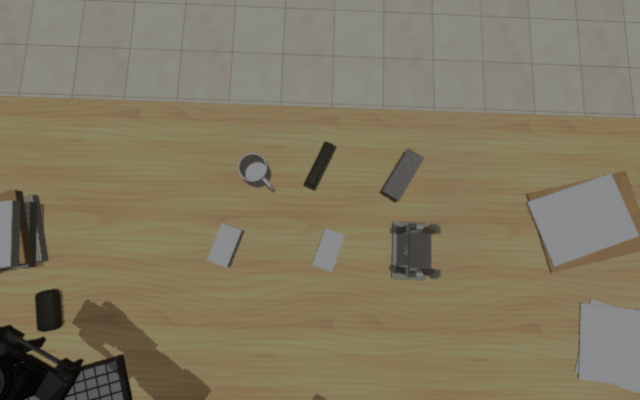

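The scene view shows the dispenser at about (230,180), blocks at (312,188) and (413,188), the eraser, stapler and mug nearer the camera. In the top view the blocks are at (226,245) and (328,250) and the dispenser at (415,250). I'll take enlarged crops next.

```bash
python3 - <<'E'
import cv2
t=cv2.imread("pics/top0.png"); s=cv2.imread("pics/scene0.png")
def crop(im,x0,y0,w,h,k,n):
    c=cv2.resize(im[y0:y0+h,x0:x0+w],None,fx=k,fy=k,interpolation=cv2.INTER_CUBIC)
    c=cv2.convertScaleAbs(c,alpha=1.5)
    for i in range(0,w,10):
        cv2.line(c,(i*k,0),(i*k,6 if i%50 else 14),(0,0,255),1)
        if i%20==0: cv2.putText(c,str(x0+i),(i*k,24),0,.4,(0,0,255),1)
    for i in range(0,h,10):
        cv2.line(c,(0,i*k),(6,i*k),(0,0,255),1); cv2.putText(c,str(y0+i),(8,i*k+4),0,.4,(0,0,255),1)
    cv2.imwrite("pics/"+n,c)
crop(t,200,215,150,65,5,"c1.png")
crop(t,380,210,70,80,7,"c2.png")
crop(s,290,160,145,60,5,"c3.png")
crop(s,195,125,70,95,6,"c4.png")
E
```

```text
(no output)
```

View pics/c1.png

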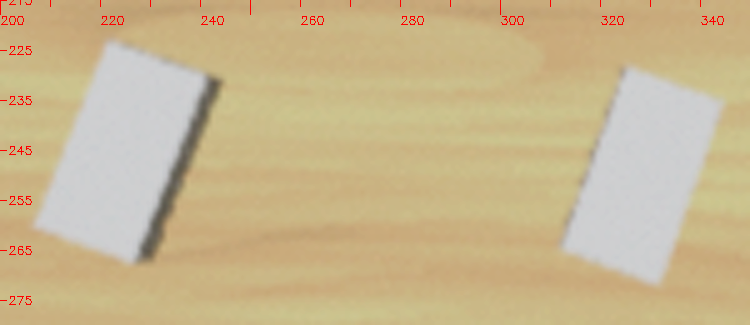

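View pics/c2.png

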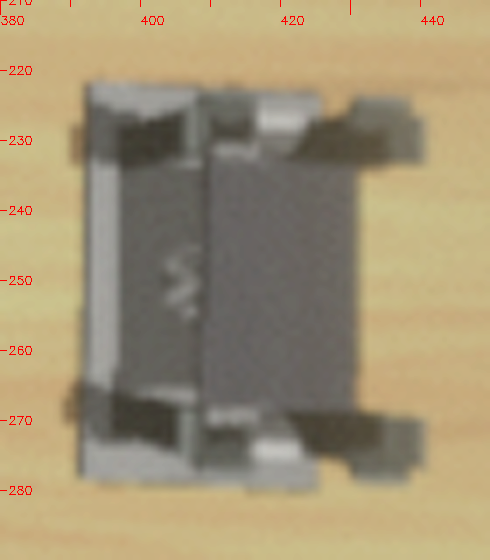

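View pics/c3.png

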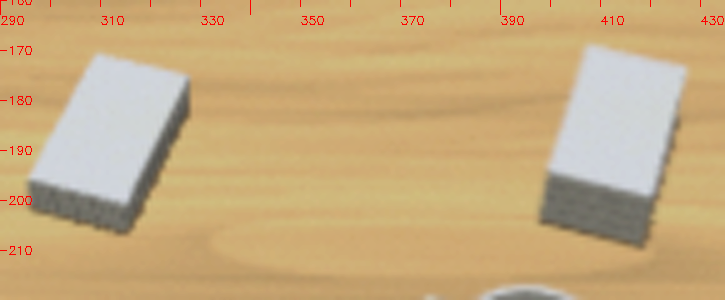

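View pics/c4.png

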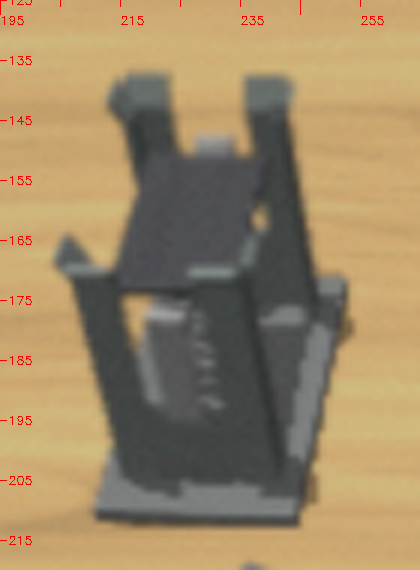

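Read from the crops: the thick block is the +y one (scene 413,188) and the thin one is at scene (312,188). Next I'll fit the poses.

```bash
cat > h.py <<'E'
from rig import *
import rig,cv2,numpy as np
from scipy.optimize import least_squares
from scipy.spatial.transform import Rotation as Ro
CI={n:camera_info(n) for n in("scene","top")}
def proj(n,X):
    c=CI[n]; P=np.atleast_2d(X)@c["R"].T+c["t"]
    return cv2.projectPoints(P.reshape(-1,1,3),np.zeros(3),np.zeros(3),c["K"],np.array([c["k1"],0,0,0,0.]))[0].reshape(-1,2)
def place(p,L):  # p=x,y,yaw(rad)
    L=np.atleast_2d(L); c,s=np.cos(p[2]),np.sin(p[2])
    return np.c_[p[0]+c*L[:,0]-s*L[:,1],p[1]+s*L[:,0]+c*L[:,1],L[:,2]]
def fit(obs,p0):
    # obs: list (cam, local pt, pixel)
    f=lambda p: np.concatenate([(proj(n,place(p,l))[0]-u) for n,l,u in obs])
    r=least_squares(f,p0,loss="soft_l1"); return r.x,r.fun
def crop(im,x0,y0,w,h,k,n,pts=()):
    c=cv2.resize(im[y0:y0+h,x0:x0+w],None,fx=k,fy=k,interpolation=cv2.INTER_CUBIC)
    c=cv2.convertScaleAbs(c,alpha=1.5)
    for i in range(0,w,10):
        cv2.line(c,(i*k,0),(i*k,6),(0,0,255),1)
        if i%20==0: cv2.putText(c,str(x0+i),(i*k,24),0,.4,(0,0,255),1)
    for i in range(0,h,10):
        cv2.line(c,(0,i*k),(6,i*k),(0,0,255),1); cv2.putText(c,str(y0+i),(8,i*k+4),0,.4,(0,0,255),1)
    for u,col in pts: cv2.circle(c,(int((u[0]+.5-x0)*k),int((u[1]+.5-y0)*k)),2,col,-1)
    cv2.imwrite("pics/"+n,c)
E
python3 - <<'E'
from h import *
print([x for x in dir(rig) if not x.startswith("_")], getattr(rig,"grip_point_offset",None))
a,b=.055,.03
def blk(h,T,S,B):
    cs=[(a,b),(a,-b),(-a,-b),(-a,b)]   # top view: TL,TR,BR,BL
    o=[("top",(*c,h),np.array(u)-.4) for c,u in zip(cs,T)]
    cs2=[(-a,-b),(-a,b),(a,b),(a,-b)]
    o+=[("scene",(*c,h),np.array(u)-.4) for c,u in zip(cs2,S)]
    o+=[("scene",(*c,0),np.array(u)-.4) for c,u in zip([(a,-b),(a,b)],B)]
    return o
k=blk(.042,[(221.4,223),(242.2,230.2),(227.4,267.4),(206.8,260.2)],[(407.6,169),(427.4,173.6),(420.4,199.4),(399.8,194.4)],[(398.2,204.4),(418.8,209.6)])
n=blk(.026,[(325,228.4),(344.8,235.2),(332,272.2),(312.2,264.8)],[(309.4,170.8),(327.8,175.4),(315.8,200.8),(295.8,196)],[(296,201.6),(315.6,206.8)])
A,B=.082,.049
d=[("top",(*c,.01),np.array(u)-.4) for c,u in zip([(A,B),(A,-B),(-A,B),(-A,-B)],[(392.9,221.7),(426,223.4),(391.3,278.1),(425.4,280)])]
d+=[("scene",l,np.array(u)-.4) for l,u in [((A,-B,0),(210.7,211.3)),((A,B,0),(245,212.3)),((-A,B,.01),(252.7,172.5))]]
R={}
for nm,o,p0 in[("thick",k,(.5,.25,-.3)),("thin",n,(.5,0,-.3)),("disp",d,(.5,-.25,0))]:
    p,r=fit(o,p0); R[nm]=p; print(nm,p.round(4),np.degrees(p[2]).round(2),"\n",r.reshape(-1,2).round(1).tolist())
p=R["disp"]
L=[(sx*x,sy*y,z) for sx in(1,-1) for sy in(1,-1) for x,y,z in[(.063,.038,.151),(.058,.033,.138),(.058,.033,.010)]]
L+=[(sx*.046,sy*.029,.12) for sx in(1,-1) for sy in(1,-1)]
for cam,(x0,y0,w,h,k) in{"top":(380,210,70,80,7),"scene":(195,125,70,95,6)}.items():
    U=proj(cam,place(p,L)); cols=[(0,0,255),(0,255,0),(255,0,0)]*4+[(0,255,255)]*4
    crop(cv2.imread(f"pics/{cam}0.png"),x0,y0,w,h,k,f"ov_{cam}.png",list(zip(U,cols)))
o=get_obs();print(Ro.from_quat(o["tool_rot"]).as_matrix().round(3))
E
```

```text
['Unreachable', 'camera', 'camera_info', 'get_obs', 'grip_point_offset', 'hand_in'] 0.0187
thick [ 0.5205  0.2678 -0.3089] -17.7 
 [[-0.4, -0.5], [-1.1, -0.6], [-0.7, 0.1], [-0.6, 0.0], [-0.7, -0.3], [-0.3, -0.4], [0.2, -0.1], [-0.6, -0.1], [-0.8, 0.1], [-0.6, -0.1]]
thin [ 0.5143 -0.0218 -0.3108] -17.81 
 [[-0.7, -0.6], [-0.7, -0.4], [-0.4, -0.2], [-0.8, 0.0], [-0.8, -0.6], [-0.1, -0.8], [-0.5, -0.3], [-0.6, -0.4], [-0.4, 0.2], [-0.2, 0.0]]
disp [ 0.518  -0.256  -0.0246] -1.41 
 [[-0.5, -0.4], [-0.3, -0.4], [-0.2, 0.5], [-0.2, 0.3], [-0.4, 0.3], [-0.6, 0.4], [-0.1, -2.4]]
[[ 0.896 -0.001  0.445]
 [-0.445 -0.002  0.896]
 [-0.    -1.    -0.002]]
```

View pics/ov_top.png

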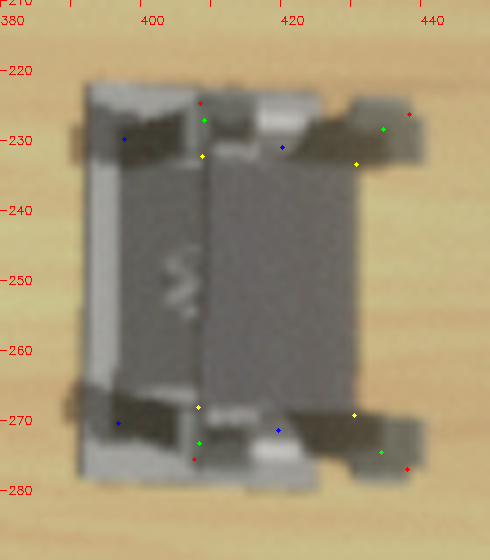

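View pics/ov_scene.png

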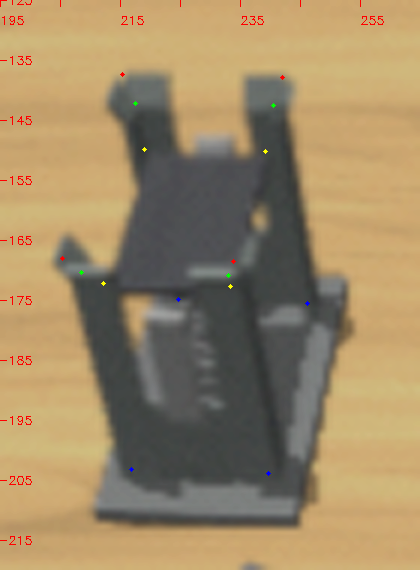

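The overlay fits: the mouth and platform corners line up in both views, within about 1 px. Next I'll go above the thick block.

Request:
jog_arm:
  increments:
    - [[0,0,8.7,0.243,-0.291,-0.1,-1],[0,0,8.7,0.243,-0.291,-0.1,-1],[0,0,8.7,0.243,-0.291,-0.1,-1],[0,0,8.7,0.243,-0.291,-0.1,-1],[0,0,8.7,0.243,-0.291,-0.1,-1],[0,0,8.7,0.243,-0.291,-0.1,-1],[0,0,8.7,0.243,-0.291,-0.1,-1],[0,0,8.7,0.243,-0.291,-0.1,-1]]
  squeeze: 20

```text
time: 0.9
position: [0.5215, 0.2662, 0.1207]
tool_rot: [0.699, -0.11, 0.109, -0.698]
ft_force: [0.3, 1.2, 0.2]
grip_width: 0.0874
```

Request:
jog_arm:
  increments:
    - [[0,0,0,0,0,0,-1],[0,0,0,0,0,0,-1]]

```text
time: 1.1
position: [0.5216, 0.2649, 0.1198]
tool_rot: [0.699, -0.111, 0.109, -0.697]
ft_force: [-0.9, 0.3, -1.1]
grip_width: 0.087
```

```bash
python3 - <<'E'
from h import *
im=camera("scene")[:,:,::-1]; crop(im,350,110,120,110,6,"a1.png"); print(get_obs()["position"])
E
```

```text
[0.52094839 0.26600468 0.12025229]
```

View pics/a1.png

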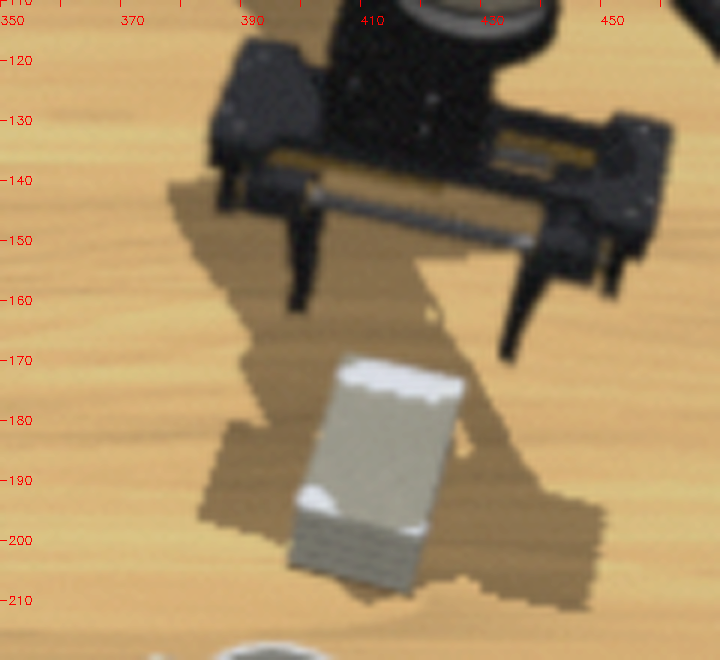

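The open fingers, with tips at (398,161) and (434,169), straddle the block, whose top spans (402–427, 170–198), so I'll descend and grip.

Request:
jog_arm:
  increments:
    - [[0,0,0,0,0.002,-0.04,-1],[0,0,0,0,0.002,-0.08,-1],[0,0,0,0,0.002,-0.105,-1],[0,0,0,0,0.002,-0.112,-1],[0,0,0,0,0.002,-0.112,-1],[0,0,0,0,0.002,-0.112,1],[0,0,0,0,0.002,-0.112,1],[0,0,0,0,0.002,-0.112,1]]

```text
time: 1.95
position: [0.5219, 0.2684, 0.0098]
tool_rot: [0.699, -0.11, 0.109, -0.698]
ft_force: [-0.1, -0.1, -0.0]
grip_width: 0.0705
```

Request:
jog_arm:
  increments:
    - [[0,0,0,0,0,0,1],[0,0,0,0,0,0,1],[0,0,0,0,0,0,1]]

```text
time: 2.25
position: [0.5223, 0.2684, 0.0108]
tool_rot: [0.699, -0.109, 0.11, -0.698]
ft_force: [-1.1, -0.4, 5.8]
grip_width: 0.06
```

Request:
jog_arm:
  increments:
    - [[0,0,0,0,0,0,1],[0,0,0,0,0,0.04,1],[0,0,0,0,0,0.09,1],[0,0,0,0,0,0.14,1],[0,0,0,0,0,0.19,1],[0,0,0,0,0,0.21,1],[0,0,0,0,0,0.21,1],[0,0,0,0,0,0.21,1]]
  squeeze: 30

```text
time: 3.05
position: [0.5213, 0.2681, 0.2196]
tool_rot: [0.699, -0.11, 0.109, -0.698]
ft_force: [-0.6, 0.1, -2.5]
grip_width: 0.0594
```

```bash
python3 - <<'E'
from h import *
im=camera("scene")[:,:,::-1]; crop(im,350,70,130,130,5,"a2.png"); o=get_obs();print(o["position"],o["ft_force"],o["grip_width"])
E
```

```text
[0.52067758 0.26790437 0.21854311] [-1.39235593 -0.31101912 -2.97827999] 0.059564276823344205
```

View pics/a2.png

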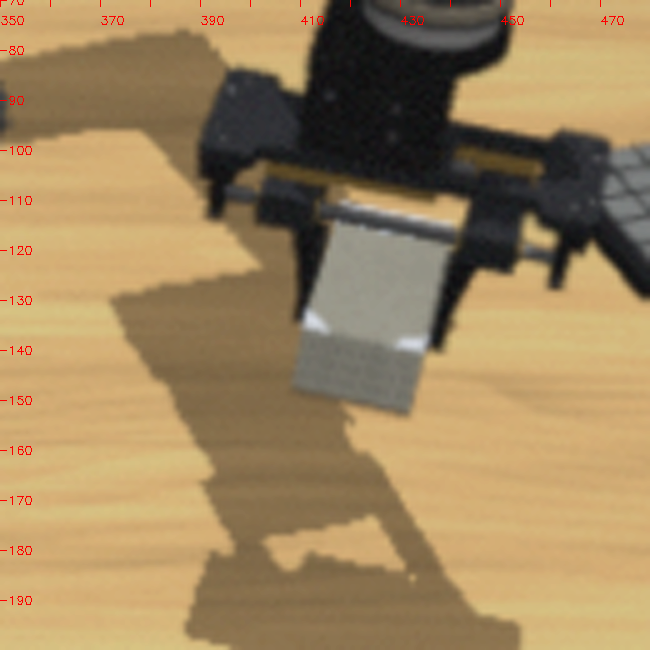

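The block is held level: top face corners near (412,133) and (436,139), front bottom edge (407,148) to (429,152). Now over to the dispenser.

Request:
jog_arm:
  increments:
    - [[0,0,4,0,-0.04,0,1],[0,0,8,0,-0.09,0,1],[0,0,12,0,-0.14,0,1],[0,0,16.4,0,-0.19,0,1],[0,0,16.4,-0.001,-0.24,0,1],[0,0,16.4,-0.001,-0.29,0,1],[0,0,16.4,-0.002,-0.34,0,1],[0,0,16.4,-0.002,-0.39,0,1]]

```text
time: 3.9
position: [0.5167, -0.1233, 0.2157]
tool_rot: [0.707, -0.012, 0.006, -0.707]
ft_force: [0.6, 1.0, -2.5]
grip_width: 0.0598
```

Request:
jog_arm:
  increments:
    - [[0,0,0,-0.001,-0.04,0,1],[0,0,0,-0.001,-0.08,0,1],[0,0,0,-0.001,-0.11,0,1],[0,0,0,-0.001,-0.13,0,1],[0,0,0,-0.001,-0.13,0,1],[0,0,0,-0.001,-0.13,0,1],[0,0,0,-0.001,-0.13,0,1]]

```text
time: 4.6
position: [0.5151, -0.2514, 0.2148]
tool_rot: [-0.706, 0.012, -0.005, 0.708]
ft_force: [-1.1, 0.7, -1.6]
grip_width: 0.0599
```

```bash
python3 - <<'E'
from h import *
im=camera("scene")[:,:,::-1]; crop(im,165,70,120,150,4,"a3.png"); 
crop(camera("top")[:,:,::-1],370,190,100,110,6,"a3t.png")
o=get_obs();print(o["position"],o["tool_rot"],Ro.from_quat(o["tool_rot"]).as_matrix().round(3),o["grip_width"])
E
```

```text
[ 0.51553352 -0.25159882  0.21542274] [-0.70688287  0.01143711 -0.00488449  0.70722129] [[ 1.    -0.009  0.023]
 [-0.023  0.001  1.   ]
 [-0.009 -1.     0.   ]] 0.06014494343384163
```

View pics/a3.png

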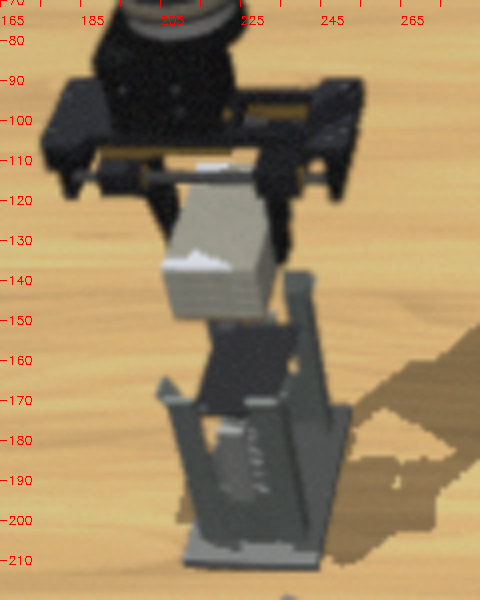

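View pics/a3t.png

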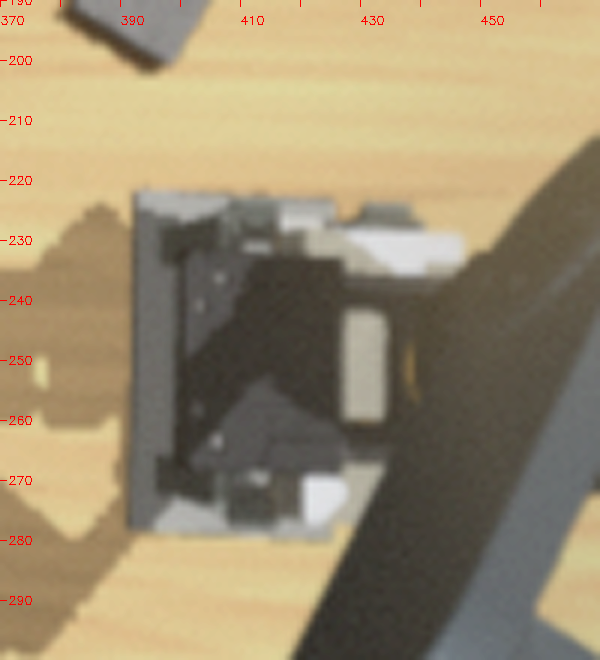

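```bash
python3 - <<'E'
from h import *
p=(.5155,-.2516,np.radians(-1.3))
for z in(.205,.247): print(z,proj("scene",place(p,[(.055,-.03,z),(.055,.03,z),(-.055,-.03,z)])).round(1).tolist(), proj("top",place(p,[(.055,-.03,z),(.055,.03,z),(-.055,-.03,z)])).round(1).tolist())
E
```

```text
0.205 [[206.6, 149.2], [229.7, 149.6], [215.5, 122.7]] [[440.4, 228.5], [415.4, 227.3], [440.4, 275.7]]
0.247 [[203.5, 136.3], [227.2, 136.6], [212.9, 110.0]] [[446.9, 227.5], [420.5, 226.2], [446.9, 277.1]]
```

```bash
python3 - <<'E'
from h import *
o=get_obs(); q=o["position"]; p=(q[0],q[1],np.radians(-1.3)); d=(.518,-.256,-.0246); print(q)
B=[(sx*.055,sy*.03,z) for sx in(1,-1) for sy in(1,-1) for z in(q[2]-.01,q[2]+.032)]
L=[(sx*.063,sy*.038,.151) for sx in(1,-1) for sy in(1,-1)]+[(.082,sy*.049,0) for sy in(1,-1)]
for n,(x,y,w,h,k) in{"scene":(190,100,75,70,8),"top":(380,205,80,85,7)}.items():
    im=camera(n)[:,:,::-1]
    crop(im,x,y,w,h,k,f"a4{n}.png",[(u,(0,0,255)) for u in proj(n,place(p,B))]+[(u,(0,255,0)) for u in proj(n,place(d,L))])
E
```

```text
[ 0.51553352 -0.25159882  0.21542274]
```

View pics/a4scene.png

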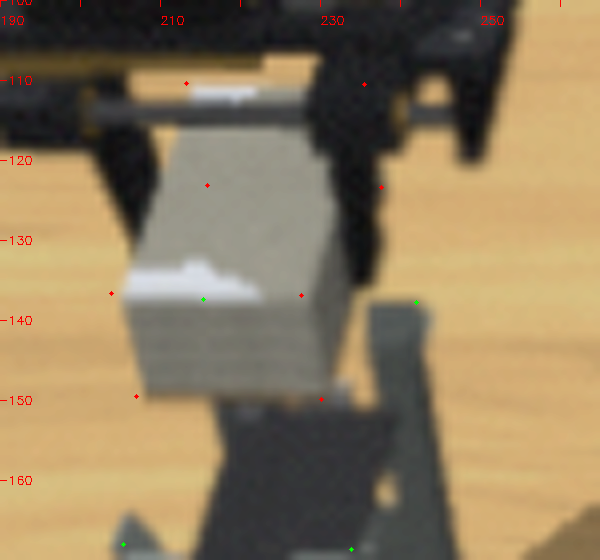

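View pics/a4top.png

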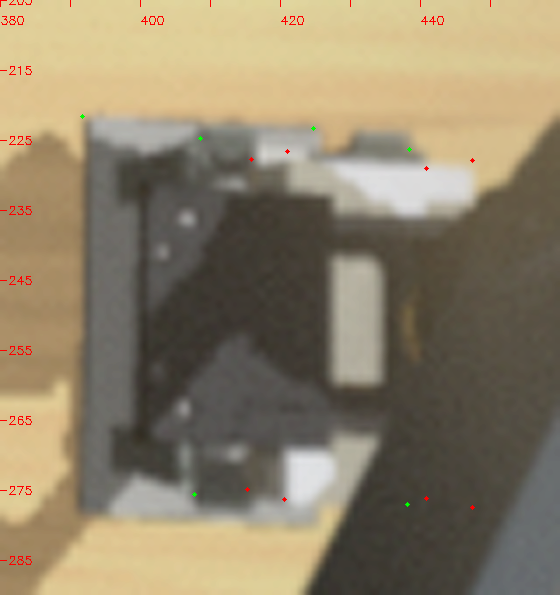

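The predicted and seen block corners agree within 1–1.5 px. The two cameras disagree by about 3 mm in y, so I'll split the difference. Next I'll correct the tilt and offset, then descend gently.

Request:
jog_arm:
  increments:
    - [[0,-0.5,-0.3,0.0025,-0.005,0,1],[0,-0.5,-0.3,0.0025,-0.005,-0.015,1],[0,-0.5,-0.3,0.0025,-0.005,-0.03,1],[0,-0.5,-0.3,0.0025,-0.005,-0.045,1],[0,-0.5,-0.3,0.0025,-0.005,-0.055,1],[0,-0.5,-0.3,0.0025,-0.005,-0.062,1],[0,-0.5,-0.3,0.0025,-0.005,-0.068,1],[0,-0.5,-0.3,0.0025,-0.005,-0.068,1]]

```text
time: 5.6
position: [0.5181, -0.257, 0.1473]
tool_rot: [-0.707, 0.01, -0.01, 0.707]
ft_force: [0.3, 0.4, -2.6]
grip_width: 0.0599
```

Request:
jog_arm:
  increments:
    - [[0,0,0,0,0,-0.005,1],[0,0,0,0,0,-0.009,1],[0,0,0,0,0,-0.013,1],[0,0,0,0,0,-0.016,1],[0,0,0,0,0,-0.016,1]]

```text
time: 6.1
position: [0.518, -0.257, 0.1311]
tool_rot: [-0.707, 0.01, -0.01, 0.707]
ft_force: [0.8, -0.7, -2.7]
grip_width: 0.0597
```

```bash
python3 - <<'E'
from h import *
o=get_obs(); print(o["position"],o["ft_force"],o["moment"])
im=camera("scene")[:,:,::-1]; crop(im,190,100,75,100,6,"a5.png")
E
```

```text
[ 0.51804815 -0.25695333  0.13105616] [ 0.81193028 -0.72430295 -2.71272776] [-0.00645245 -0.0007266  -0.01629423]
```

View pics/a5.png

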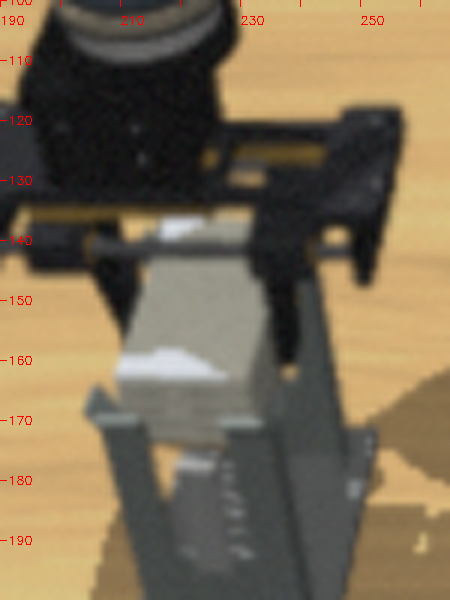

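The block is in the shaft between the posts, front bottom edge at (211–226, 170–174) behind the front posts. I'll lower it onto the platform, release and rise.

Request:
jog_arm:
  increments:
    - [[0,0,0,0,0,-0.001,1],[0,0,0,0,0,-0.002,1],[0,0,0,0,0,-0.002,1]]

```text
time: 6.45
position: [0.5182, -0.257, 0.1297]
tool_rot: [-0.707, 0.01, -0.01, 0.707]
ft_force: [-1.3, 1.0, 3.0]
grip_width: 0.0601
```

Request:
jog_arm:
  increments:
    - [[0,0,0,0,0,0,-1],[0,0,0,0,0,0,-1],[0,0,0,0,0,0,-1],[0,0,0,0,0,0,-1],[0,0,0,0,0,0,-1]]

```text
time: 6.95
position: [0.5182, -0.2571, 0.1296]
tool_rot: [-0.707, 0.01, -0.01, 0.707]
ft_force: [-0.3, -0.2, 0.3]
grip_width: 0.0852
```

Request:
jog_arm:
  increments:
    - [[0,0,0,0,0,0.03,-1],[0,0,0,0,0,0.06,-1],[0,0,0,0,0,0.07,0.5],[0,0,0,0,0,0.07,0.5],[0,0,0,0,0,0.07,0.5],[0,0,0,0,0,0.07,0.5],[0,0,0,0,0,0.07,0.5],[0,0,0,0,0,0.07,0.5]]

```text
time: 7.75
position: [0.5178, -0.2568, 0.1986]
tool_rot: [-0.707, 0.011, -0.009, 0.707]
ft_force: [-0.6, 1.4, 0.1]
grip_width: 0.0468
```

```bash
python3 - <<'E'
from h import *
o=get_obs(); print(o["position"],o["ft_force"],o["grip_width"])
im=camera("scene")[:,:,::-1]; crop(im,190,100,75,100,6,"a6.png")
E
```

```text
[ 0.51778855 -0.25677087  0.19860577] [-0.58538729  1.36663411  0.10934976] 0.04683975113154877
```

View pics/a6.png

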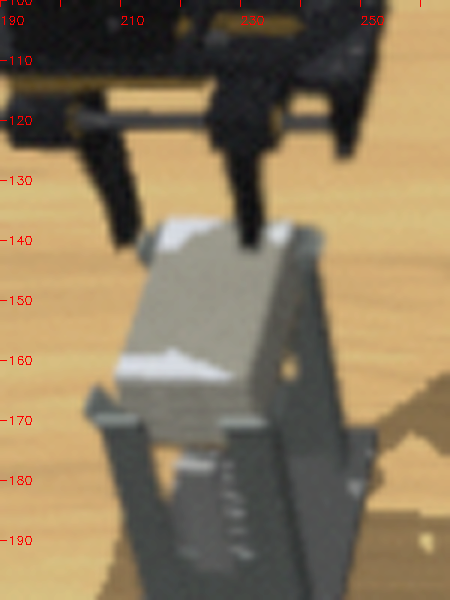

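The block sits in the shaft on the platform, top face (208–238, 137–163), and the fingers are above it. Now I'll press it down with the part-closed fingertips.

Request:
jog_arm:
  increments:
    - [[0,0,0,0,0,-0.01,0.5],[0,0,0,0,0,-0.02,0.5],[0,0,0,0,0,-0.03,0.5],[0,0,0,0,0,-0.036,0.5],[0,0,0,0,0,-0.04,0.5],[0,0,0,0,0,-0.046,0.5],[0,0,0,0,0,-0.052,0.5],[0,0,0,0,0,-0.058,0.5]]

```text
time: 8.6
position: [0.5185, -0.2573, 0.1429]
tool_rot: [0.707, -0.01, 0.01, -0.707]
ft_force: [-3.7, 0.6, 9.1]
grip_width: 0.0215
```

```bash
python3 - <<'E'
from h import *
o=get_obs(); print(o["position"],o["ft_force"],o["moment"],o["grip_width"])
im=camera("scene")[:,:,::-1]; crop(im,190,100,75,100,6,"a7.png")
E
```

```text
[ 0.51847323 -0.25727919  0.14291427] [-3.70693184  0.55494668  9.07928273] [ 0.22051885  0.66203943 -0.01129645] 0.021536417544970852
```

View pics/a7.png

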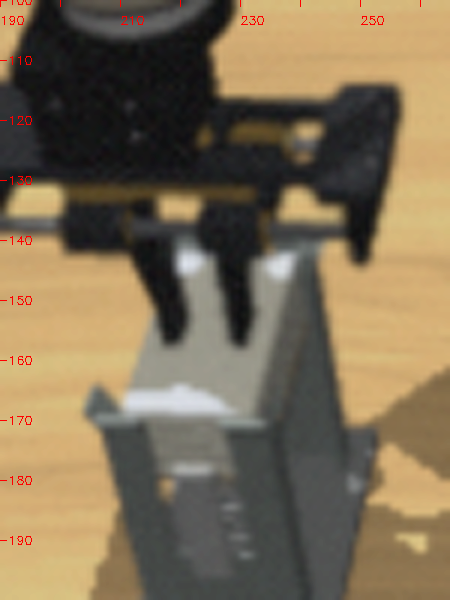

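The block is going down evenly (9 N), with its front top edge at (209–229, 168). I'll carry on pressing.

Request:
jog_arm:
  increments:
    - [[0,0,0,0,0,-0.006,0.5],[0,0,0,0,0,-0.012,0.5],[0,0,0,0,0,-0.018,0.5],[0,0,0,0,0,-0.024,0.5],[0,0,0,0,0,-0.03,0.5],[0,0,0,0,0,-0.036,0.5]]

```text
time: 9.25
position: [0.5185, -0.2573, 0.1073]
tool_rot: [0.707, -0.01, 0.01, -0.707]
ft_force: [-3.3, 1.8, 12.1]
grip_width: 0.0216
```

Request:
jog_arm:
  increments:
    - [[0,0,0,0,0,-0.004,0.5],[0,0,0,0,0,-0.008,0.5],[0,0,0,0,0,-0.012,0.5],[0,0,0,0,0,-0.012,0.5]]

```text
time: 9.65
position: [0.5184, -0.2573, 0.0962]
tool_rot: [0.707, -0.01, 0.01, -0.707]
ft_force: [-2.1, 2.0, 8.4]
grip_width: 0.0221
```

```bash
python3 - <<'E'
from h import *
o=get_obs(); print(o["position"],o["ft_force"],o["moment"],o["grip_width"])
im=camera("scene")[:,:,::-1]; crop(im,190,110,75,110,6,"a8.png")
E
```

```text
[ 0.51844942 -0.25730576  0.09621468] [-2.07835293  2.00755526  8.41432546] [0.23452038 0.41136269 0.01282716] 0.022106486743052312
```

View pics/a8.png

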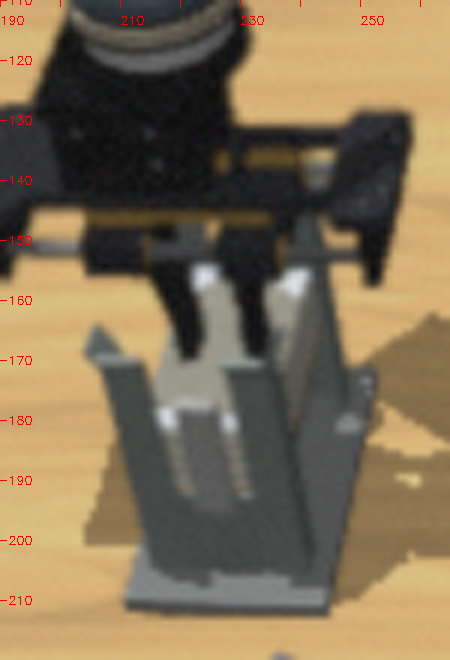

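The force fell from 12 to 8 N as the TCP passed 100 mm, and the front catch now shows its grey top at (220,178). I'll push 3 mm further to be sure, then rise.

Request:
jog_arm:
  increments:
    - [[0,0,0,0,0,-0.002,0.5],[0,0,0,0,0,-0.003,0.5],[0,0,0,0,0,-0.003,0.5]]

```text
time: 10.0
position: [0.5184, -0.2573, 0.0944]
tool_rot: [0.707, -0.009, 0.01, -0.707]
ft_force: [-2.2, 1.9, 8.0]
grip_width: 0.0218
```

Request:
jog_arm:
  increments:
    - [[0,0,0,0,0,0.005,0.5],[0,0,0,0,0,0.01,0.5],[0,0,0,0,0,0.03,0.5],[0,0,0,0,0,0.07,0.5],[0,0,0,0,0,0.12,-1],[0,0,0,0,0,0.12,-1]]

```text
time: 10.6
position: [0.5225, -0.2602, 0.2212]
tool_rot: [0.711, -0.005, 0.014, -0.703]
ft_force: [0.3, -0.4, 0.6]
grip_width: 0.0311
```

Request:
jog_arm:
  increments:
    - [[0,0,-4,0,0.04,0,-1],[0,0,-8,0,0.08,0,-1],[0,0,-12,0,0.13,0,-1],[0,0,-16.4,0,0.18,0,-1],[0,0,-16.4,-0.002,0.22,0,-1],[0,0,-16.4,-0.004,0.235,0,-1],[0,0,-16.4,-0.004,0.235,0,-1]]

```text
time: 11.3
position: [0.5179, -0.0234, 0.2207]
tool_rot: [0.703, -0.105, 0.113, -0.694]
ft_force: [-1.1, -0.8, -0.1]
grip_width: 0.0832
```

```bash
python3 - <<'E'
from h import *
o=get_obs(); print(o["position"],o["ft_force"],o["moment"],o["grip_width"],Ro.from_quat(o["tool_rot"]).as_matrix().round(3))
im=camera("scene")[:,:,::-1]; crop(im,190,110,75,110,6,"a9.png"); crop(im,260,60,120,160,4,"a9b.png")
im=camera("top")[:,:,::-1]; crop(im,380,210,70,80,7,"a9t.png")
E
```

```text
[ 0.51787801 -0.02341314  0.22072052] [-1.1205062  -0.82129682 -0.0689491 ] [-0.03223612  0.01902573  0.00142629] 0.08323249044609927 [[ 0.952  0.009  0.305]
 [-0.305 -0.014  0.952]
 [ 0.012 -1.    -0.01 ]]
```

View pics/a9.png

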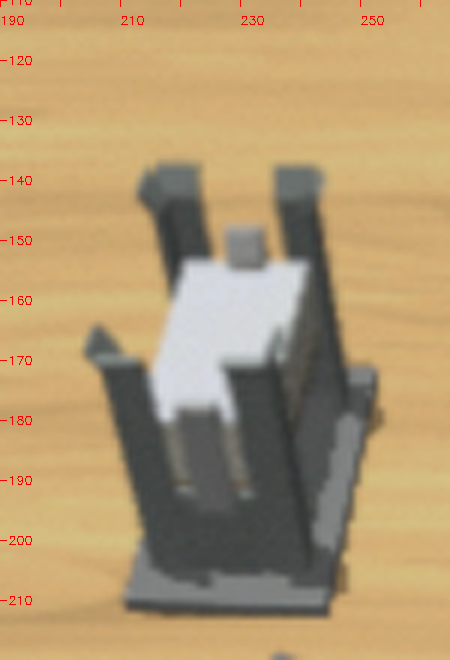

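View pics/a9b.png

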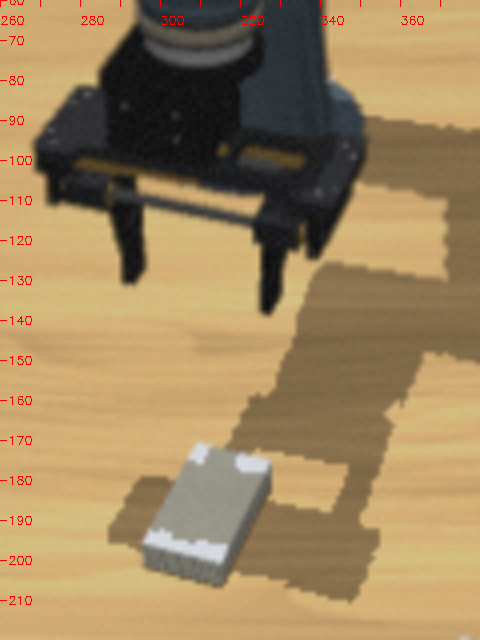

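View pics/a9t.png

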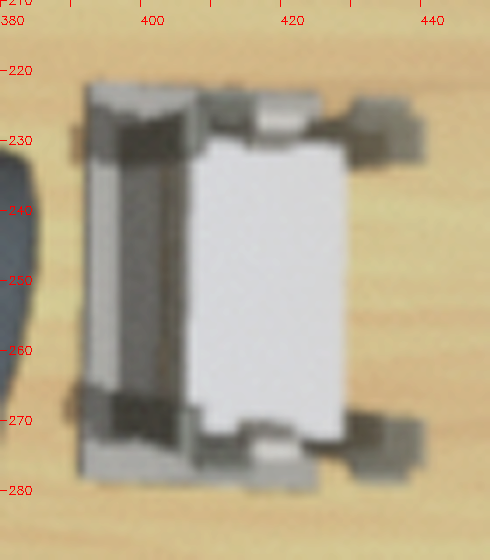

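The thick block is caught: both catch noses overlap the white top in the top view (419,228 and 419,272). Next is the thin block, with its top at scene (296–327, 171–200).

Request:
jog_arm:
  increments:
    - [[0.8,0.5,0,-0.0035,0.0015,-0.05,-1],[0.8,0.5,0,-0.0035,0.0015,-0.1,-1],[0.8,0.5,0,-0.0035,0.0015,-0.14,-1],[0.8,0.5,0,-0.0035,0.0015,-0.15,-1],[0.8,0.5,0,-0.0035,0.0015,-0.15,-1],[0.8,0.5,0,-0.0035,0.0015,-0.15,-1]]

```text
time: 12.0
position: [0.517, -0.0259, 0.0722]
tool_rot: [0.699, -0.109, 0.112, -0.698]
ft_force: [0.9, -0.4, 1.2]
grip_width: 0.0867
```

```bash
python3 - <<'E'
from h import *
o=get_obs(); print(o["position"],o["grip_width"],Ro.from_quat(o["tool_rot"]).as_matrix().round(3))
E
```

```text
[ 0.51702752 -0.02589651  0.0721984 ] 0.08666596281357351 [[ 0.951  0.004  0.309]
 [-0.309 -0.002  0.951]
 [ 0.004 -1.    -0.   ]]
```

Request:
jog_arm:
  increments:
    - [[0,0,0,-0.0025,0.004,-0.03,-1],[0,0,0,-0.0025,0.004,-0.055,-1],[0,0,0,-0.0025,0.004,-0.066,-1],[0,0,0,-0.0025,0.004,-0.066,-1],[0,0,0,-0.0025,0.004,-0.066,-1]]

```text
time: 12.5
position: [0.5157, -0.0222, 0.0075]
tool_rot: [0.699, -0.108, 0.113, -0.698]
ft_force: [-0.2, -0.8, -0.2]
grip_width: 0.0869
```

Request:
jog_arm:
  increments:
    - [[0,0,0,0,0,0,1],[0,0,0,0,0,0,1],[0,0,0,0,0,0,1],[0,0,0,0,0,0,1],[0,0,0,0,0,0,1],[0,0,0,0,0,0,1]]
  squeeze: 25

```text
time: 13.1
position: [0.5159, -0.0224, 0.0079]
tool_rot: [0.699, -0.108, 0.113, -0.698]
ft_force: [-0.1, -0.1, 4.6]
grip_width: 0.0598
```

Request:
jog_arm:
  increments:
    - [[0,0,0,0,0,0.03,1],[0,0,0,0,0,0.08,1],[0,0,0,0,0,0.13,1],[0,0,0,0,0,0.18,1],[0,0,0,0,0,0.21,1],[0,0,0,0,0,0.21,1]]

```text
time: 13.7
position: [0.5187, -0.0229, 0.2222]
tool_rot: [0.699, -0.104, 0.117, -0.698]
ft_force: [0.6, -0.4, -1.2]
grip_width: 0.0602
```

Request:
jog_arm:
  increments:
    - [[0,0,4,0,-0.04,0,1],[0,0,8,0,-0.09,0,1],[0,0,12,0.001,-0.13,0,1],[0,0,16.4,0.002,-0.17,0,1],[0,0,16.4,0.003,-0.21,0,1],[0,0,16.4,0.003,-0.234,0,1],[0,0,16.4,0.003,-0.234,0,1],[0,0,16.4,0.003,-0.234,0,1]]

```text
time: 14.5
position: [0.5204, -0.2562, 0.2201]
tool_rot: [-0.706, 0.005, -0.015, 0.708]
ft_force: [0.7, 0.1, -1.5]
grip_width: 0.0598
```

```bash
python3 - <<'E'
from h import *
im=camera("scene")[:,:,::-1]; crop(im,190,80,75,110,6,"b1.png")
o=get_obs(); print(o["position"],o["ft_force"],o["grip_width"],Ro.from_quat(o["tool_rot"]).as_matrix().round(3))
E
```

```text
[ 0.52060792 -0.25544828  0.22045869] [ 0.39677979  0.46681214 -1.05135131] 0.059721041222060574 [[ 0.999  0.015  0.028]
 [-0.028  0.003  1.   ]
 [ 0.015 -1.     0.004]]
```

View pics/b1.png

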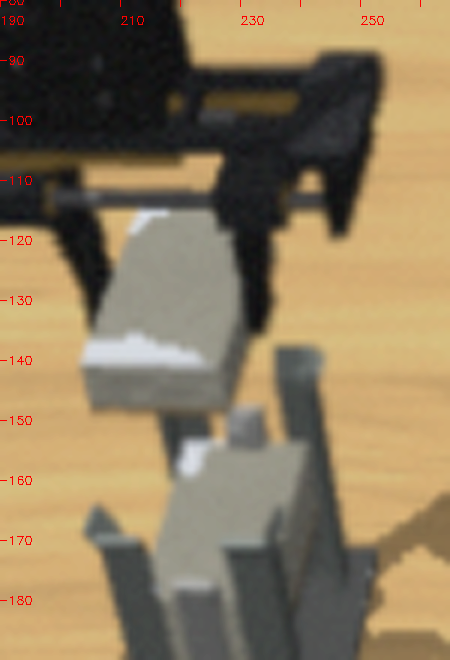

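The thin block is held level over the shaft, front bottom edge at (205–226, 148). I'll correct the tilt and descend.

Request:
jog_arm:
  increments:
    - [[0,0.8,0.2,-0.0015,-0.001,-0.015,1],[0,0.8,0.2,-0.0015,-0.001,-0.03,1],[0,0.8,0.2,-0.0015,-0.001,-0.045,1],[0,0.8,0.2,-0.0015,-0.001,-0.055,1],[0,0.8,0.2,-0.0015,-0.001,-0.062,1],[0,0.8,0.2,-0.0015,-0.001,-0.069,1],[0,0.8,0.2,-0.0015,-0.001,-0.075,1],[0,0.8,0.2,-0.0015,-0.001,-0.075,1]]

```text
time: 15.35
position: [0.5187, -0.2561, 0.1447]
tool_rot: [-0.706, 0.009, -0.008, 0.708]
ft_force: [-1.1, 0.5, -1.6]
grip_width: 0.0595
```

```bash
python3 - <<'E'
from h import *
im=camera("scene")[:,:,::-1]; crop(im,190,90,75,110,6,"b2.png")
o=get_obs(); print(o["position"],o["ft_force"],o["moment"],o["grip_width"],Ro.from_quat(o["tool_rot"]).as_matrix().round(3))
E
```

```text
[ 0.51903193 -0.25636155  0.1452467 ] [-0.55243984  0.74110749 -0.63797159] [ 0.04291224 -0.00274175 -0.00878826] 0.05970916006364908 [[ 1.     0.     0.025]
 [-0.025  0.004  1.   ]
 [ 0.    -1.     0.004]]
```

View pics/b2.png

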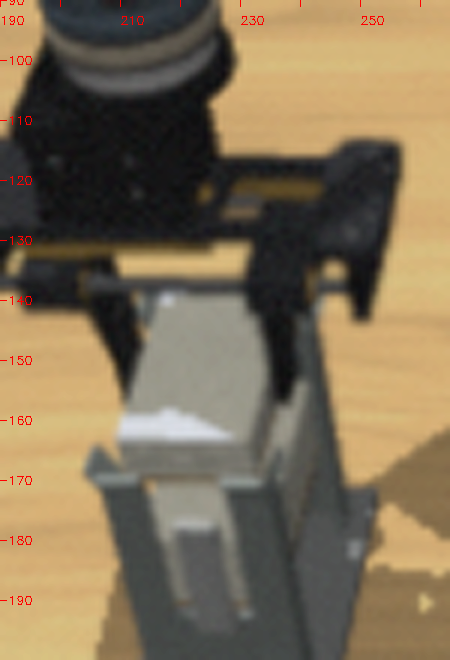

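Request:
jog_arm:
  increments:
    - [[0,0,0,0,0,-0.006,1],[0,0,0,0,0,-0.012,1],[0,0,0,0,0,-0.018,1],[0,0,0,0,0,-0.022,1],[0,0,0,0,0,-0.025,1],[0,0,0,0,0,-0.025,1]]

```text
time: 16.0
position: [0.5198, -0.2567, 0.1203]
tool_rot: [-0.706, 0.008, -0.009, 0.708]
ft_force: [1.8, 0.6, -0.6]
grip_width: 0.06
```

Request:
jog_arm:
  increments:
    - [[0,0,0,0,0,-0.002,1],[0,0,0,0,0,-0.003,1]]

```text
time: 16.2
position: [0.5203, -0.2569, 0.1189]
tool_rot: [-0.706, 0.008, -0.01, 0.708]
ft_force: [-2.2, 2.2, 13.8]
grip_width: 0.0597
```

Contact on the ramps at 13.8 N, so I'll release, rise and look.

Request:
jog_arm:
  increments:
    - [[0,0,0,0,0,0.001,-1],[0,0,0,0,0,0.001,-1],[0,0,0,0,0,0.001,-1],[0,0,0,0,0,0.001,-1],[0,0,0,0,0,0.001,-1]]

```text
time: 16.7
position: [0.5201, -0.2568, 0.1196]
tool_rot: [-0.706, 0.008, -0.01, 0.708]
ft_force: [0.2, -0.4, -0.1]
grip_width: 0.0853
```

Request:
jog_arm:
  increments:
    - [[0,0,0,0,0,0.03,-1],[0,0,0,0,0,0.05,-1],[0,0,0,-0.0015,0,0.06,0.5],[0,0,0,-0.0015,0,0.06,0.5],[0,0,0,-0.0015,0,0.06,0.5],[0,0,0,-0.0015,0,0.06,0.5],[0,0,0,-0.0015,0,0.06,0.5],[0,0,0,-0.0015,0,0.06,0.5]]

```text
time: 17.5
position: [0.5183, -0.2566, 0.1788]
tool_rot: [-0.706, 0.008, -0.009, 0.708]
ft_force: [0.3, 0.2, 0.1]
grip_width: 0.0467
```

```bash
python3 - <<'E'
from h import *
im=camera("scene")[:,:,::-1]; crop(im,190,110,75,100,6,"b3.png")
o=get_obs(); print(o["position"],o["ft_force"],o["grip_width"],Ro.from_quat(o["tool_rot"]).as_matrix().round(3))
E
```

```text
[ 0.5183401  -0.25667683  0.17897892] [ 1.18667844  0.02350968 -0.36681687] 0.04293088495009585 [[ 1.     0.002  0.024]
 [-0.024  0.003  1.   ]
 [ 0.001 -1.     0.003]]
```

View pics/b3.png

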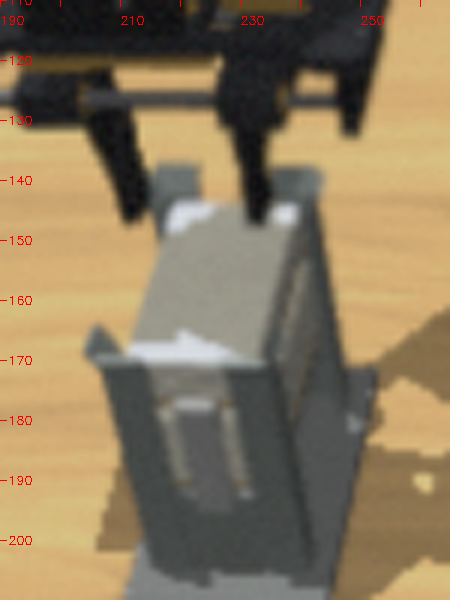

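The thin block rests level on the catch ramps, its front top edge at (209–229, 169). Now I'll press it in.

Request:
jog_arm:
  increments:
    - [[0,0,0,0,0,-0.01,0.5],[0,0,0,0,0,-0.02,0.5],[0,0,0,0,0,-0.027,0.5],[0,0,0,0,0,-0.033,0.5],[0,0,0,0,0,-0.038,0.5],[0,0,0,0,0,-0.043,0.5],[0,0,0,0,0,-0.048,0.5],[0,0,0,0,0,-0.052,0.5]]

```text
time: 18.35
position: [0.5209, -0.2579, 0.1292]
tool_rot: [0.707, -0.006, 0.012, -0.707]
ft_force: [2.5, 2.1, 17.4]
grip_width: 0.0214
```

Request:
jog_arm:
  increments:
    - [[0,0,0,0,0,-0.005,0.5],[0,0,0,0,0,-0.01,0.5],[0,0,0,0,0,-0.015,0.5],[0,0,0,0,0,-0.02,0.5],[0,0,0,0,0,-0.024,0.5],[0,0,0,0,0,-0.024,0.5]]

```text
time: 18.95
position: [0.5216, -0.2584, 0.1075]
tool_rot: [0.708, -0.005, 0.012, -0.706]
ft_force: [-2.3, 1.2, 13.4]
grip_width: 0.0215
```

```bash
python3 - <<'E'
from h import *
im=camera("scene")[:,:,::-1]; crop(im,190,110,75,110,6,"b4.png")
o=get_obs(); print(o["position"],o["ft_force"],o["moment"],o["grip_width"])
E
```

```text
[ 0.52157471 -0.25837258  0.10751443] [-2.0615706   1.0195019  12.73006391] [ 0.38692978  0.45322331 -0.0312092 ] 0.021693254435795735
```

View pics/b4.png

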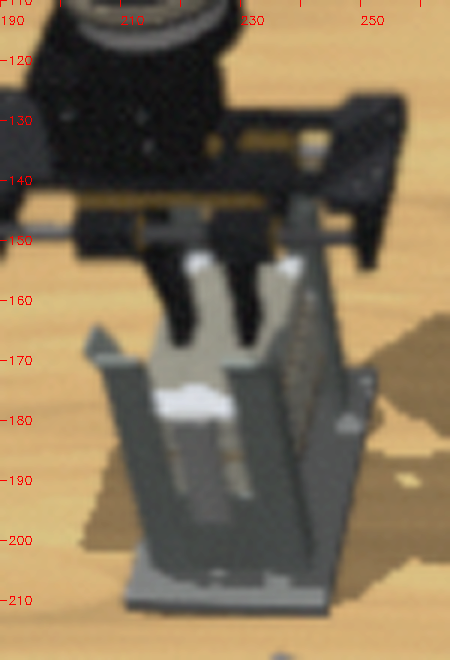

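The catches are still pushed out and the top is at about 107 mm, so I'll continue down.

Request:
jog_arm:
  increments:
    - [[0,0,0,-0.001,0,-0.004,0.5],[0,0,0,-0.001,0,-0.008,0.5],[0,0,0,-0.001,0,-0.011,0.5],[0,0,0,-0.001,0,-0.011,0.5]]

```text
time: 19.4
position: [0.5216, -0.2585, 0.0986]
tool_rot: [0.708, -0.005, 0.013, -0.706]
ft_force: [-0.6, 2.3, 12.0]
grip_width: 0.0219
```

Request:
jog_arm:
  increments:
    - [[0,0,0,0,0,-0.002,0.5],[0,0,0,0,0,-0.003,0.5],[0,0,0,0,0,-0.003,0.5]]

```text
time: 19.7
position: [0.5217, -0.2584, 0.0977]
tool_rot: [0.708, -0.004, 0.014, -0.706]
ft_force: [-3.2, 1.7, 12.3]
grip_width: 0.0221
```

```bash
python3 - <<'E'
from h import *
im=camera("scene")[:,:,::-1]; crop(im,190,110,75,110,6,"b5.png")
o=get_obs(); print(o["position"],o["ft_force"],o["moment"],o["grip_width"])
E
```

```text
[ 0.52166284 -0.2584098   0.09765664] [-3.25377655  1.9612903  12.50820067] [ 0.5060669   0.58409483 -0.02967326] 0.021653769240980947
```

View pics/b5.png

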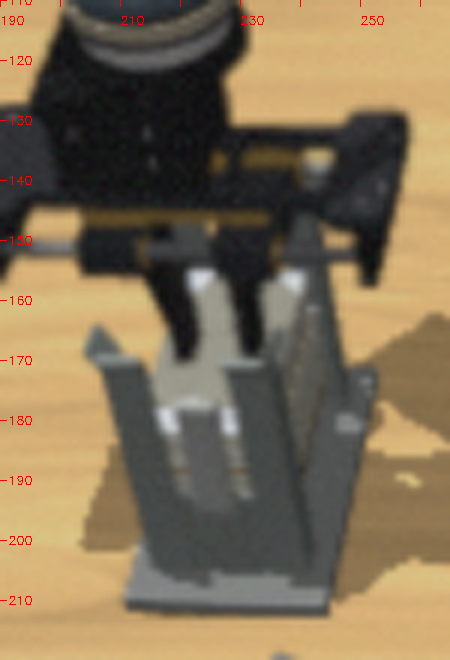

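The camera-side catch nose now covers the block edge at (220,178). I'll go a few mm deeper so the other one is surely past too.

Request:
jog_arm:
  increments:
    - [[0,0,0,-0.002,0.001,-0.002,0.5],[0,0,0,-0.002,0.001,-0.004,0.5],[0,0,0,-0.002,0.001,-0.005,0.5],[0,0,0,-0.002,0.001,-0.005,0.5]]

```text
time: 20.15
position: [0.5216, -0.2584, 0.095]
tool_rot: [0.709, -0.003, 0.015, -0.705]
ft_force: [-0.3, 1.4, 10.2]
grip_width: 0.0215
```

10 N is about the pure spring force less the blocks' weight, so both catches are free. I'll rise clear and check.

Request:
jog_arm:
  increments:
    - [[0,0,0,0,0,0.005,0.5],[0,0,0,0,0,0.01,0.5],[0,0,0,0,0,0.04,0.5],[0,0,0,0,0,0.08,0.5],[0,0,0,0,0,0.12,0.5],[0,0,0,0,0,0.13,0.5]]

```text
time: 20.75
position: [0.5239, -0.2601, 0.2296]
tool_rot: [0.711, -0.0, 0.018, -0.703]
ft_force: [0.5, -1.7, 0.8]
grip_width: 0.0217
```

Request:
jog_arm:
  increments:
    - [[0,0,0,0,0.05,0,0.5],[0,0,0,0,0.1,0,0.5],[0,0,0,0,0.15,0,0.5],[0,0,0,0,0.2,0,0.5],[0,0,0,0,0.22,0,0.5],[0,0,0,0,0.22,0,0.5]]

```text
time: 21.35
position: [0.5226, -0.0369, 0.2288]
tool_rot: [0.71, 0.001, 0.015, -0.704]
ft_force: [0.1, -0.1, 0.5]
grip_width: 0.0217
```

```bash
python3 - <<'E'
from h import *
im=camera("scene")[:,:,::-1]; crop(im,195,125,70,95,6,"c_s.png"); cv2.imwrite("pics/c_full.png",im)
t=camera("top")[:,:,::-1]; crop(t,380,210,70,80,7,"c_t.png")
d=(.518,-.256,-.0246)
for z in (.095,.1,.105): print(z,proj("scene",place(d,[(.055,0,z),(-.055,0,z)])).round(1).tolist(),proj("top",place(d,[(0,.03,z),(0,-.03,z)])).round(1).tolist())
print(get_obs()["time"])
E
```

```text
0.095 [[223.2, 181.0], [230.6, 154.1]] [[405.3, 249.6], [427.7, 250.7]]
0.1 [[222.9, 179.7], [230.3, 152.8]] [[405.7, 249.6], [428.3, 250.7]]
0.105 [[222.6, 178.3], [230.1, 151.5]] [[406.2, 249.6], [428.9, 250.7]]
21.45
```

View pics/c_s.png

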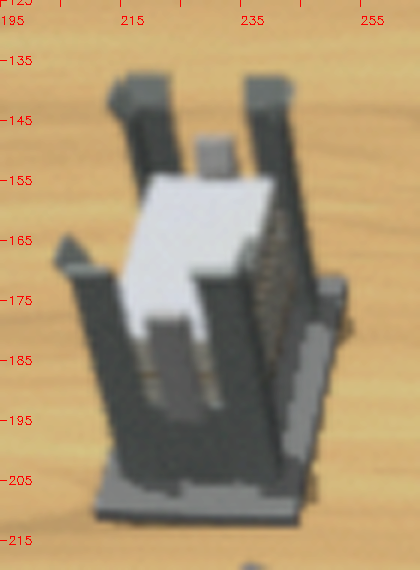

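View pics/c_t.png

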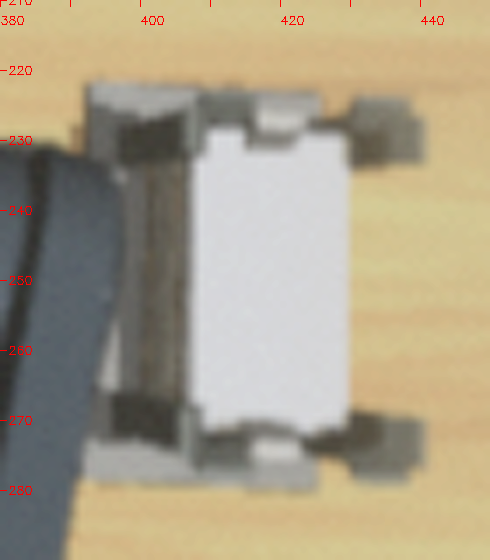

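View pics/c_full.png

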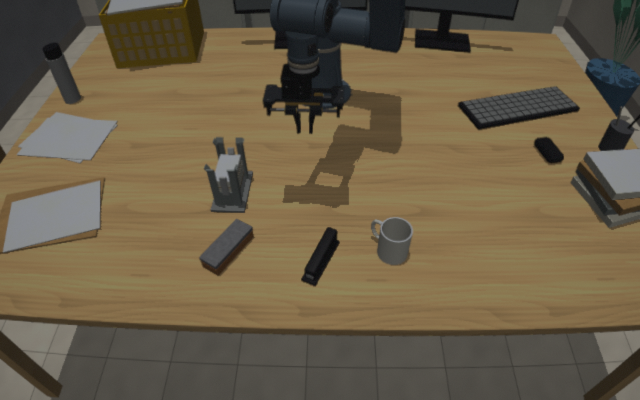

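The bystanders are unmoved. I'll do one closer comparison of both catches between the empty state and now.

```bash
python3 - <<'E'
from h import *
a=cv2.imread("pics/top0.png"); b=camera("top")[:,:,::-1]; c=cv2.imread("pics/scene0.png"); d=camera("scene")[:,:,::-1]
f=lambda i,x,y,w,h:cv2.convertScaleAbs(cv2.resize(i[y:y+h,x:x+w],None,fx=12,fy=12,interpolation=cv2.INTER_CUBIC),alpha=1.5)
r=[np.hstack([f(p,405,y,30,16),f(q,405,y,30,16)]) for y in(218,266) for p,q in[(a,b)]]
r.append(np.hstack([f(c,215,143,30,16),f(d,215,143,30,16)]))
cv2.imwrite("pics/cmp.png",np.vstack(r))
for n,p,q in(("bystanders",c,d),): 
    m=cv2.absdiff(p[215:290,195:420],np.ascontiguousarray(q[215:290,195:420])); print(m.max(), (m.max(2)>30).sum())
E
```

```text
9 0
```

View pics/cmp.png

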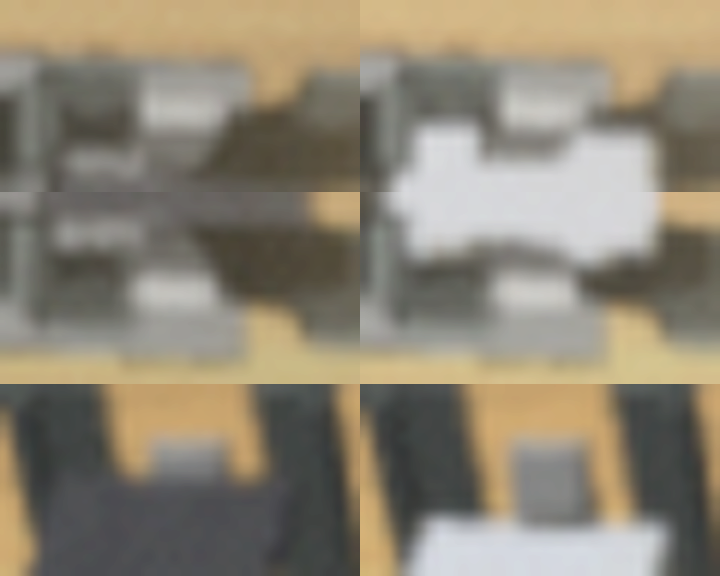

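In the top view both catches stand where they did when the dispenser was empty, and their noses overlap the white block at both ends. The bystander region of the image is unchanged. Handing in.

```bash
python3 -c "
from rig import *
print(get_obs()['ft_force']); print(hand_in())"
```

```text
[ 0.31347059 -0.99810668  0.32615361]
the job is handed in; nothing more can be done
None
```

The dispenser is loaded: the thick block went in first and the thin one on top. I pressed each down with the part-closed fingertips until it was below both catches, and handed in at about 21.6 s of the 72 s allowed.

**Last checks:**
- **Catches:** in the top view both stand where they did when the dispenser was empty, with their noses over the thin block's top at both ends. At the lowest press, with the tips at about 95 mm, the force was about 10 N. That matches the spring alone, so neither catch was still rubbing.
- **Bystanders:** the mug, stapler and eraser have not moved; that part of the scene image is unchanged. The arm is clear of everything.

**What was less certain:**
- **Camera disagreement:** the two cameras differed by about 3 mm in y on the first block, and I aimed between them.
- **Tool drift:** the tool drifted about 3 mm toward +x while pressing the thin block. The block now sits slightly toward that end, so the near (-x) catch overlaps it by less than the far one.
- **Not measured:** I had no reading of the platform or catch joints, so their positions are judged from the images and forces only.

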